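# Fetch the pill jar from the latched medicine chest

### The job

Turn the brass butterfly catch on the medicine chest by its wings, about a quarter turn either way, until it is clear of the lid, without knocking the green bottle rack close beside it. Then lift the lid off by its bar handle and lay it flat, handle up, in the middle of the cork mat. Finally take the amber pill jar out of the chest and stand it upright in the round tin tray; set lid and jar down rather than dropping them, leave the catch clear, and do not shift the two bottles in the rack, the mug or the clock.

Things in the scene. Friction and masses are not known exactly. Their poses are not given: they have to be found in the camera images.
- chest: Fixed light-wood chest. Origin on the table under the centre of its lidded part: 150 x 150 mm outside, 95 mm high, walls 7 mm, inside 136 x 136 mm, floor 7 mm above the table. Along its +y follow a solid ledge, 95 mm high (y 75 to 128 mm), carrying the catch, then the bottle rack (y 128 to 213 mm). Its x axis points away from the robot, yaw within 0.35 rad.
- rack: Fixed open green bottle rack forming the +y end of the chest, same origin and axes as the chest: 150 mm along x, from y 128 to y 213 mm, walls 6 mm thick and 125 mm high. Its near wall is 35 mm from the axis of the catch and only 4 mm beyond the sweep of the wing tips.
- catch (a joint): Angle (rad) of the butterfly catch, counter-clockwise from above positive, limits -1.7 and 1.7. At 0 the wings lie along the chest's y axis and one overhangs the lid's edge by 12 mm, holding it down; beyond 1.2 either way they are clear of the lid. Starts within 0.3 of 0. Light friction (0.05 N m); it stays where it is left.
- catch_grip (a point): Grip point of the brass butterfly catch, on its vertical axis (chest x 0, y 93 mm), 132 mm above the table. The wings form one upright blade 54 mm long, 9 mm thick, top edge 139 mm above the table; below it a foot plate 60 x 14 mm, 105 to 109 mm above the table, 2 mm over the lid. The point's y axis lies along the wings and turns with them.
- lid_grip (a point): Handle centre of the loose wooden lid (0.2 kg), 38 mm above the lid's underside, 125 mm above the table at the start. Handle: dark bar 50 mm along point x, 14 mm thick along y, from 16 to 46 mm above the underside. Top plate 150 x 150 x 8 mm on the chest's rim; below it a 130 x 130 mm frame of 8 mm strips drops into the chest with 3 mm play. Lid axes start as the chest's.
- jar_mid (a point): Centre (half-way up) of the closed amber glass pill jar with white cap, 85 mm tall, 42 mm in diameter, about 0.11 kg; it stands upright inside the chest, under the lid, near the middle (within 12 mm along each chest axis), its centre 49.5 mm above the table.
- mat: Fixed square cork mat, 200 x 200 x 4 mm, origin at the centre of its underside on the table; it lies to the left or right of the chest, the tray to the other side.
- tray: Fixed round tin tray; origin at the centre of its underside on the table. Floor 4 mm thick, about 71 mm inside radius; the rim is 14 mm high, outside radius 79 mm.
- syrup: Bystander: loose green glass bottle, 36 mm in diameter, 118 mm tall, standing in the rack; origin at the centre of its underside.
- lotion: Bystander: loose blue bottle, 36 mm in diameter, 105 mm tall, standing in the rack; origin at the centre of its underside.
- mug: Bystander: loose white mug, 80 mm in diameter, 90 mm tall, standing beyond the work on the right; origin at the centre of its underside.
- clock: Bystander: loose red alarm clock, 97 mm tall, standing beyond the work on the left; origin at the centre of its underside.
There are look-alikes about, which are no part of the job. Of the things that look like the tray, take the one that is nearest to the robot's base at the start.

How it is judged:
On the way, in this order (a step that is already met when the one before it is completed fails the run):
1. the catch is turned clear of the lid, which is still in place ((value of joint catch above 1.2 rad or value of joint catch below -1.2 rad) and distance of lid_grip from where it was at the start of the episode below 0.02 m), for 0.2 s.
2. the lid lies flat, handle up, on the cork mat (horizontal distance between lid_grip and mat below 0.06 m and height (world z) of lid_grip below 0.047 m and angle between lid_grip's own z axis and vertical below 0.08 rad), for 0.2 s.
At the end, for the whole second after the job is handed in: Catch turned over 1.2 rad from the chest's y axis; lid flat (0.08 rad), handle up, on the mat, centres within 60 mm; jar upright (0.1 rad) on the tray floor within 55 mm of its centre; bottles, mug and clock within 30 mm of their starts (all of step 2 and (value of joint catch above 1.2 rad or value of joint catch below -1.2 rad) and horizontal distance between jar_mid and tray below 0.055 m and height (world z) of jar_mid below 0.051 m and angle between jar_mid's own z axis and vertical below 0.1 rad and distance of each of syrup, lotion, mug, clock from where it was at the start of the episode below 0.03 m); the robot touches nothing.
It fails at once if the robot knocks the bottle rack (more than 20 N) (contact force between any of the fingers, the arm and rack above 20 N).
It fails at once if the jar is dropped (falls faster than 0.8 m/s untouched) (linear speed of jar above 0.8 m/s and contact force between the fingers and jar below 0.05 N).
It fails at once if the lid is dropped (falls faster than 0.8 m/s untouched) (linear speed of lid above 0.8 m/s and contact force between the fingers and lid below 0.05 N).
It fails at once if a bystander is shifted by more than 30 mm or tipped (distance of any of syrup, lotion, mug, clock from where it was at the start of the episode above 0.03 m or angle between any of mug, clock's own z axis and vertical above 0.5 rad).
It also fails if it takes over 66 s, if anything falls off the work surface, if the arm or the gripper's body presses on something with over 40 N, if the wrist force passes 120 N, or if a joint passes its speed limit or range.

### The arm

A 6-joint arm with a two-finger parallel gripper is mounted at the origin on the work surface. World frame = base frame: x ahead of the robot, y to its left, z up, the work surface at z = 0. Lengths are in m, angles in rad, forces in N, time in s.
With the tool pointing down it reaches from about 0.325 to 0.75 m from the base axis. Payload 7.6 kg.
Tool frame: the origin (TCP) lies midway between the tips of the shut fingers; the grasp point (between the pads) lies 19 mm behind it; x points along the fingers, z is the direction in which the jaws open and shut, and the axes are right-handed (so a half turn about x gives the same grasp; the last joint's range is limited). The gripper opens to 85 mm and grips with 20 to 120 N. Pads are 22 mm wide; open, the fingers measure 114 mm over their backs; the gripper's body (76 mm by 85 mm) begins 54 mm behind the grasp point. The pads swing forward as they close: fully open they stand 13 mm farther back than shut.
Start: joints at [1.156, 0.052, 1.401, -0, 1.689, -0.07], TCP at [0.177, 0.494, 0.231] pointing down, gripper open.
Joint ranges: [-2.9, 2.9], [-0.91, 2.17], [0.12, 2.37], [-1.06, 4.2], [0.26, 2.73], [-2.93, 2.93]. Speed limits (rad/s): [2.57, 2.57, 3.01, 3.14, 3.14, 3.14].

### API

Orientations are given as a unit quaternion [x, y, z, w].
In Python, from plant import monitor, eyes, ticket gives the robot as it stands.
- The arm moves only by the tool step_arm, never from a script. Its argument "moves" is a list that holds one entry, the list of rows, each a list of 6 numbers: the shift along the tool's x, y, z in units of 30 mm (1.0 is 30 mm), then the turn, a rotation vector about the tool's x, y, z in rad. A call has 1 to 10 rows; each row is the pose to reach, as a shift and turn from the pose measured when the call began, along the tool's axes at that moment; what a row does not reach only later rows make up. A row lasts 1/12 s, in which the tool goes at most 41.7 mm and 7.16 degrees, less where a joint would pass 70% of its speed; a pose out of reach is approached as far as the arm can. A call with a gripper value outside its range is refused whole. "jaw" is the finger opening in mm, from 0 to 85.4, set as the call begins (left out, the last holds). The fingers move at their own pace and stop on an object; the grip force is fixed at half the most. Time passes only in rows, so rows that repeat a pose let the fingers close. It gives the time, the measured TCP pose, the force and the opening at its end, in the units of the state.
- monitor.observe(): the state, without advancing time (a new reading comes with each control period).
- eyes.capture(name): name is "scene" or "side" or "wrist"; returns the picture (400x640x3 uint8, red, green, blue); there is no depth.
- eyes.calibration(name): a dict with "fx", "fy", "cx", "cy" (pixels), "dist_coeffs" ([k1, k2, p1, p2, k3] as OpenCV has them; the pictures are not rectified), "T" (4x4, takes a point from camera to world coordinates); the wrist camera has in their place "tool_from_camera" (4x4, takes a point from camera to tool coordinates, whose origin is the TCP and whose axes are the tool frame's). Camera axes: x right, y down, z forward; pixel columns grow to the right and rows downward; lengths in m; the calibration is good to about 2 mm. A picture is of the moment at which its call begins: read the wrist's pose just before it. calibration takes no time and is no camera call.
- ticket.hand_in(): hands the job in, once; it reports no verdict.
The state is a dict: "clock": time; "q": joint angles; "qvel": joint speeds; "tau": joint torques, N m; "ee_pos": TCP position; "ee_rot": TCP orientation; "force": force on the tool from outside, world axes, zero at the start; "wrist_torque": the same for the moment, N m; "opening": opening from 0.0 (shut) to 1.0 (fully open).
Only numpy, scipy, OpenCV 4.12 (cv2) and the standard library are available. Lean on these libraries where they do the work, as an engineer would, in place of code of your own. Each camera call takes 0.05 s, during which the arm holds its last target.

## Working session

There is one attempt and no reset: what is moved stays moved. The work goes in short steps, Python scripts to look and compute and a tool call to move; the robot and the scene stay as the last step left them, time stands still between calls to the robot, and variables do not carry over. Pictures are saved under pics/ and viewed, and the job is handed in when it is done.

Besides the shell and the picture viewer there is one more tool, called after "Request:" as a command line: name --argument value ..., lists and objects as JSON in quotes. step_arm: Moves the arm, as the interface text tells. Its arguments: {"type":"object","properties":{"moves":{"type":"array"},"jaw":{"type":"number"}},"required":["moves"]}

```bash
ls; mkdir -p pics; python3 - <<'E'
from plant import monitor, eyes
import cv2, numpy as np
s=monitor.observe(); print({k:np.round(v,3) for k,v in s.items()})
for n in ["scene","side","wrist"]:
    im=eyes.capture(n); cv2.imwrite(f"pics/{n}0.png",im[:,:,::-1])
    c=eyes.calibration(n); print(n,{k:np.round(v,4).tolist() for k,v in c.items()})
E
```

```text
pics
{'clock': np.float64(0.0), 'q': array([ 1.156,  0.053,  1.402,  0.   ,  1.689, -0.07 ]), 'qvel': array([-0.001, -0.001,  0.001,  0.001,  0.001,  0.001]), 'tau': array([-0.0000e+00, -3.8168e+01, -3.6018e+01, -0.0000e+00,  7.0000e-03,
       -0.0000e+00]), 'ee_pos': array([0.177, 0.494, 0.23 ]), 'ee_rot': array([-0.407,  0.579,  0.407,  0.578]), 'force': array([0.687, 0.171, 0.275]), 'wrist_torque': array([0.002, 0.02 , 0.036]), 'opening': np.float64(1.0)}
scene {'fx': 495.7801, 'fy': 495.7801, 'cx': 317.2424, 'cy': 201.545, 'dist_coeffs': [-0.1506, 0.0, 0.0, 0.0, 0.0], 'T': [[-0.6948, 0.6087, -0.3831, 1.0651], [0.7191, 0.5775, -0.3865, 0.4538], [-0.014, -0.5441, -0.8389, 1.0943], [0.0, 0.0, 0.0, 1.0]]}
side {'fx': 425.5974, 'fy': 425.5974, 'cx': 322.4845, 'cy': 202.8497, 'dist_coeffs': [-0.0926, 0.0, 0.0, 0.0, 0.0], 'T': [[0.7054, -0.5482, 0.4492, 0.1567], [-0.7087, -0.5543, 0.4364, -0.4446], [0.0098, -0.6262, -0.7796, 0.8593], [0.0, 0.0, 0.0, 1.0]]}
wrist {'fx': 335.7272, 'fy': 335.7272, 'cx': 315.6929, 'cy': 191.2736, 'dist_coeffs': [-0.02, 0.0, 0.0, 0.0, 0.0], 'tool_from_camera': [[0.0011, -0.3232, 0.9463, -0.1436], [-0.0002, -0.9463, -0.3232, 0.0828], [1.0, 0.0002, -0.0011, -0.0006], [0.0, 0.0, 0.0, 1.0]]}
```

View pics/scene0.png

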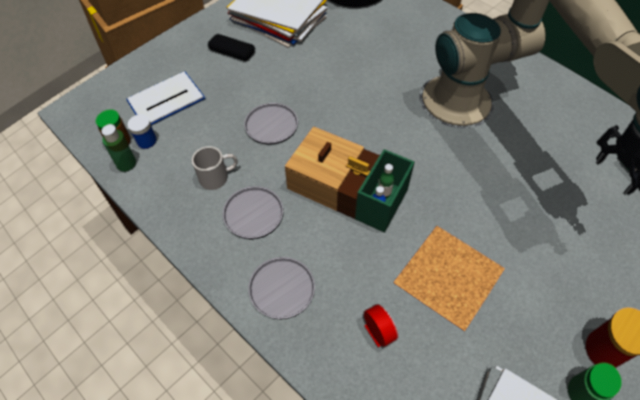

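View pics/side0.png

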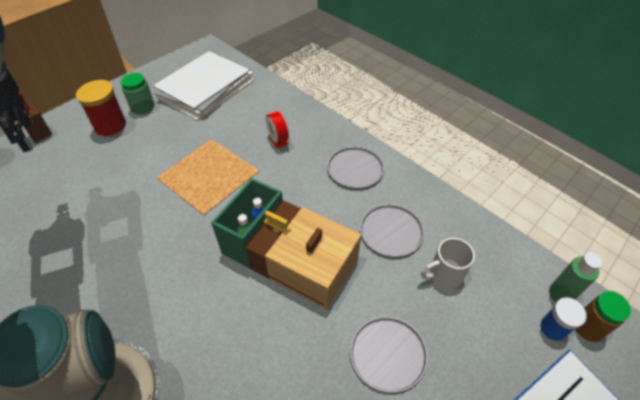

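View pics/wrist0.png

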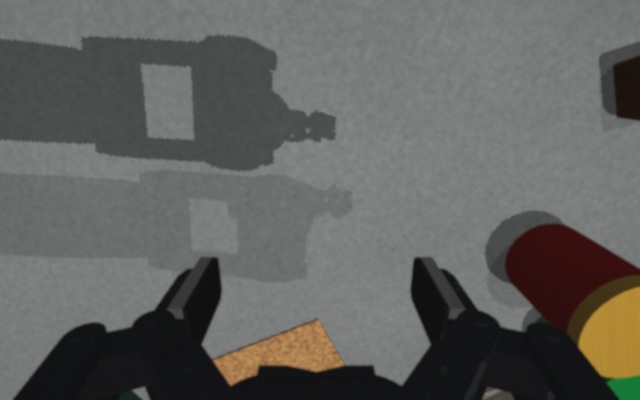

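The scene view shows the chest at about (350,175), its rack at (385,190), the mat at (450,278), and tray look-alikes at (272,124), (253,213) and (282,288). The mug is at (210,165) and the clock at (380,325). I'll write the helpers and take zoomed crops.

```bash
cat > h.py <<'E'
from plant import monitor, eyes
import cv2, numpy as np
from scipy.spatial.transform import Rotation as R
def K(n):
    c=eyes.calibration(n); return c,np.array([[c['fx'],0,c['cx']],[0,c['fy'],c['cy']],[0,0,1]]),np.array(c['dist_coeffs'])
def Tcam(n,s=None):
    c=eyes.calibration(n)
    if 'T' in c: return np.array(c['T'])
    s=s or monitor.observe()
    T=np.eye(4);T[:3,:3]=R.from_quat(s['ee_rot']).as_matrix();T[:3,3]=s['ee_pos']
    return T@np.array(c['tool_from_camera'])
def ray(n,uv,s=None):
    c,k,d=K(n);T=Tcam(n,s)
    p=cv2.undistortPoints(np.array(uv,float).reshape(-1,1,2),k,d).reshape(-1,2)
    v=np.c_[p,np.ones(len(p))]@T[:3,:3].T
    return T[:3,3],v/np.linalg.norm(v,axis=1)[:,None]
def onplane(n,uv,z,s=None):
    o,v=ray(n,uv,s); t=(z-o[2])/v[:,2]; return o+t[:,None]*v
def proj(n,P,s=None):
    c,k,d=K(n);Ti=np.linalg.inv(Tcam(n,s))
    return cv2.projectPoints(np.array(P,float).reshape(-1,3),cv2.Rodrigues(Ti[:3,:3])[0],Ti[:3,3],k,d)[0].reshape(-1,2)
def blobs(m,amin=30):
    n,l,st,ce=cv2.connectedComponentsWithStats(m.astype(np.uint8),connectivity=8)
    return [(st[i,4],ce[i].round(1),(l==i)) for i in range(1,n) if st[i,4]>=amin]
def tri(a,uva,b,uvb,sa=None,sb=None):
    o1,v1=ray(a,[uva],sa);o2,v2=ray(b,[uvb],sb);v1=v1[0];v2=v2[0]
    t=np.linalg.lstsq(np.c_[v1,-v2],o2-o1,rcond=None)[0]
    p,q=o1+t[0]*v1,o2+t[1]*v2
    return (p+q)/2,np.linalg.norm(p-q)
E
python3 - <<'E'
from h import *
for n,(x,y) in {"scene":(270,110),"side":(200,170)}.items():
    im=cv2.imread(f"pics/{n}0.png")[y:y+140,x:x+180]
    cv2.imwrite(f"pics/{n}0z.png",cv2.resize(im,(720,560),interpolation=cv2.INTER_CUBIC))
    im=cv2.imread(f"pics/{n}0.png");hsv=cv2.cvtColor(im,cv2.COLOR_BGR2HSV);H,S,V=[hsv[...,i].astype(int) for i in range(3)]
    print(n)
    m=(H>8)&(H<20)&(S>120)&(V>120)
    for a,c,mm in blobs(m,300):
        cn=cv2.findContours(mm.astype(np.uint8),0,2)[0]; cn=max(cn,key=cv2.contourArea)
        h=cv2.convexHull(cn); ap=cv2.approxPolyDP(h,6,True).reshape(-1,2)
        print('orange',a,c,ap.tolist(), onplane(n,ap,0.004).round(3).tolist())
    for nm,m in dict(yellow=(H>20)&(H<32)&(S>150)&(V>90),purple=(S>8)&(H>125)&(H<175)&(V>110),red=((H<4)|(H>176))&(S>180)&(V>100)).items():
        for a,c,mm in blobs(m,20): print(nm,a,c,onplane(n,[c],0.004)[0].round(3), onplane(n,[c],0.139)[0].round(3))
E
```

```text
scene
orange 407 [128.5  16.1] [[173, 0], [107, 31], [93, 15]] [[0.288, -1.079, 0.004], [0.562, -1.118, 0.004], [0.546, -1.254, 0.004]]
orange 2508 [324.3 157.9] [[313, 128], [362, 147], [338, 188], [286, 166]] [[0.392, -0.235, 0.004], [0.348, -0.085, 0.004], [0.498, -0.038, 0.004], [0.542, -0.192, 0.004]]
orange 5997 [449.5 277.1] [[436, 227], [503, 268], [464, 329], [394, 282]] [[0.414, 0.225, 0.004], [0.393, 0.417, 0.004], [0.586, 0.436, 0.004], [0.606, 0.243, 0.004]]
yellow 21 [322.4   2.7] [-0.071 -0.639  0.004] [ 0.07  -0.504  0.139]
yellow 67 [91.5 10. ] [ 0.533 -1.29   0.004] [ 0.599 -1.074  0.139]
yellow 71 [282.5  27.3] [ 0.129 -0.64   0.004] [ 0.245 -0.505  0.139]
yellow 635 [626.4 326.3] [0.313 0.737 0.004] [0.406 0.702 0.139]
purple 1346 [271.1 124. ] [ 0.465 -0.336  0.004] [ 0.539 -0.238  0.139]
purple 2075 [253.1 213.5] [ 0.708 -0.144  0.004] [ 0.752 -0.07   0.139]
purple 35 [295.3 262.4] [0.731 0.035 0.004] [0.772 0.087 0.139]
purple 2625 [281.9 289.6] [0.803 0.063 0.004] [0.836 0.112 0.139]
red 584 [383.  323.3] [0.702 0.29  0.004] [0.747 0.31  0.139]
red 49 [371.9 335.5] [0.741 0.291 0.004] [0.781 0.311 0.139]
side
orange 966 [24.3  8.3] [[70, 0], [7, 24], [0, 16], [0, 0]] [[0.672, 1.686, 0.004], [0.381, 1.704, 0.004], [0.382, 1.818, 0.004], [0.434, 2.004, 0.004]]
orange 3690 [207.4 175.8] [[213, 141], [256, 171], [203, 213], [159, 177]] [[0.586, 0.425, 0.004], [0.599, 0.242, 0.004], [0.41, 0.224, 0.004], [0.396, 0.413, 0.004]]
orange 3537 [311.8 247.2] [[299, 209], [359, 234], [327, 288], [265, 256]] [[0.593, 0.062, 0.004], [0.644, -0.097, 0.004], [0.484, -0.145, 0.004], [0.44, 0.016, 0.004]]
yellow 534 [93.7 91.3] [0.442 0.922 0.004] [0.397 0.706 0.139]
yellow 160 [274.1 218.5] [0.528 0.084 0.004] [0.469 0.001 0.139]
red 242 [278.9 123.3] [0.775 0.347 0.004] [0.678 0.222 0.139]
red 23 [280.2 144.2] [0.717 0.275 0.004] [0.629 0.161 0.139]
```

```bash
ls pics
```

```text
scene0.png
scene0z.png
side0.png
side0z.png
wrist0.png
```

View pics/scene0z.png

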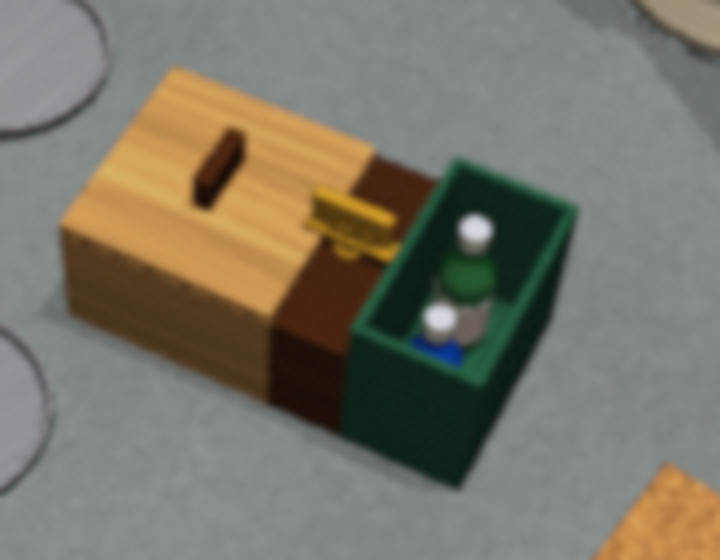

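View pics/side0z.png

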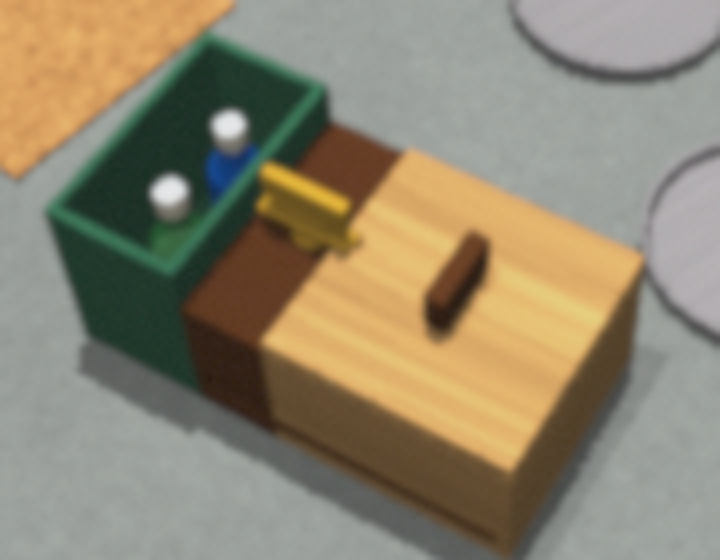

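The zooms show the lid corners, the catch blade nearly along chest y, and the bottles in the rack. Next I fit the chest pose from the corner rays.

```bash
cat > fit.py <<'E'
from h import *
from scipy.optimize import least_squares
def z2p(n,z): 
    o={"scene":(270,110),"side":(200,170)}[n]; return np.array(z)/4.+np.array(o)-0.375
lidm=np.array([[-.075,-.075],[-.075,.075],[.075,.075],[.075,-.075]])
rackm=np.array([[-.075,.128],[-.075,.213],[.075,.213],[.075,.128]])
L={"scene":[(178,67),(375,152),(275,315),(62,228)],"side":[(512,470),(265,345),(408,150),(642,258)]}
Rk={"scene":[(457,160),(578,207),(480,382),(355,328)],"side":[(172,270),(50,208),(207,38),(325,90)]}
Ca={"scene":[(316,188),(398,222)],"side":[(350,210),(262,165)]}
def fit(A,B):
    f=lambda p:(A@np.array([[np.cos(p[2]),-np.sin(p[2])],[np.sin(p[2]),np.cos(p[2])]]).T+p[:2]-B).ravel()
    r=least_squares(f,[.45,-.1,0]);return r.x,np.abs(r.fun).max()
allA=[];allB=[]
for n in L:
    a=onplane(n,z2p(n,L[n]),.103)[:,:2];b=onplane(n,z2p(n,Rk[n]),.125)[:,:2]
    A=np.r_[lidm,rackm];B=np.r_[a,b];print(n,fit(lidm,a),fit(A,B));allA.append(A);allB.append(B)
    c=onplane(n,z2p(n,Ca[n]),.139)[:,:2];d=c[1]-c[0];print('catch',c.mean(0),np.arctan2(-d[0],d[1]),np.hypot(*d))
p,e=fit(np.vstack(allA),np.vstack(allB));print('chest',p,e)
Rm=np.array([[np.cos(p[2]),-np.sin(p[2])],[np.sin(p[2]),np.cos(p[2])]])
print('catch axis',Rm@[0,.093]+p[:2],'chest xy')
E
python3 fit.py; python3 - <<'E'
from h import *
# trays: outer rim ellipse
for n in ["scene","side"]:
    im=cv2.imread(f"pics/{n}0.png");hsv=cv2.cvtColor(im,cv2.COLOR_BGR2HSV)
    b,g,r=[im[...,i].astype(int) for i in range(3)]
    m=((r-g)>3)&(abs(r-b)<12)&(r>70)
    for a,c,mm in blobs(m,600):
        cn=max(cv2.findContours(mm.astype(np.uint8),0,2)[0],key=cv2.contourArea)
        P=onplane(n,cn.reshape(-1,2),.004)[:,:2]
        (cx,cy),rad=cv2.minEnclosingCircle(P.astype(np.float32)); print(n,a,c,P.mean(0).round(3),cx,cy,rad)
E
```

```text
scene (array([ 0.50040219, -0.08296866,  0.27152939]), np.float64(0.004037773709229642)) (array([ 0.50041699, -0.08441883,  0.27280046]), np.float64(0.004951669510547624))
catch [0.47462273 0.00501556] 0.26998519711954144 0.05530573703981127
side (array([ 0.49913024, -0.088238  ,  0.27459872]), np.float64(0.002772199231679817)) (array([ 0.49943397, -0.08858584,  0.2666453 ]), np.float64(0.004380309097901325))
catch [0.47564211 0.00182985] 0.2394571354083541 0.05681087268476908
chest [ 0.49992552 -0.08650274  0.26972205] 0.006512262879149133
catch axis [0.47514441 0.00313484] chest xy
scene 872 [273.1 125.7] [ 0.462 -0.338] 0.4629822373390198 -0.33924245834350586 0.07383926957845688
scene 851 [209.3 167.4] [ 0.687 -0.347] 0.6922281384468079 -0.3446645140647888 0.07390159368515015
scene 1602 [253.  213.2] [ 0.711 -0.141] 0.7063292860984802 -0.14816075563430786 0.07498626410961151
scene 1758 [281.1 289.2] [0.805 0.062] 0.7982155680656433 0.05750640854239464 0.07640231400728226
side 962 [354.4 167.2] [0.793 0.051] 0.8019118905067444 0.061331722885370255 0.07404283434152603
side 1670 [390.4 231. ] [ 0.703 -0.145] 0.709712028503418 -0.14374390244483948 0.07653200626373291
side 3504 [387.5 355.2] [ 0.462 -0.339] 0.46858927607536316 -0.33662208914756775 0.07773520797491074
```

```bash
cat >> h.py <<'E'
def Rdown(psi):
    z=np.array([np.cos(psi),np.sin(psi),0]);x=np.array([0,0,-1.]);return np.c_[x,np.cross(z,x),z]
def plan(pos,psi):
    s=monitor.observe();R0=R.from_quat(s['ee_rot']).as_matrix()
    z=R0[:,2];print('t',round(float(s['clock']),2),'pos',s['ee_pos'].round(4),'psi',np.arctan2(z[1],z[0]).round(4),'tilt',np.arccos(-R0[2,0]).round(4),'open',s['opening'],'F',s['force'].round(1),'q',s['q'].round(2))
    if pos is None: return
    best=None
    for k in (-1,0,1):
        r=R.from_matrix(R0.T@Rdown(psi+k*np.pi)).as_rotvec()
        if best is None or np.linalg.norm(r)<np.linalg.norm(best): best=r
    d=R0.T@(np.array(pos)-s['ee_pos'])
    print('shift',(d/.03).round(3).tolist(),'rot',best.round(3).tolist(),'rows',max(np.linalg.norm(d)/.0417,np.degrees(np.linalg.norm(best))/7.16).round(1))
E
python3 -c "
from h import *
plan([.475,.003,.23],.26)"
```

```text
t 0.15 pos [0.1773 0.4939 0.2306] psi 1.226 tilt 0.0012 open 0.9953669302440666 F [-0.7  0.2  0.1] q [ 1.16  0.05  1.4  -0.    1.69 -0.07]
shift [0.035, -14.869, -12.047] rot [0.966, -0.001, 0.001] rows 13.8
```

Request:
step_arm --moves '[[[0,-7.4,-6.0,0.48,0,0],[0,-14.87,-12.05,0.966,0,0],[0,-14.87,-12.05,0.966,0,0],[0,-14.87,-12.05,0.966,0,0],[0,-14.87,-12.05,0.966,0,0],[0,-14.87,-12.05,0.966,0,0],[0,-14.87,-12.05,0.966,0,0],[0,-14.87,-12.05,0.966,0,0],[0,-14.87,-12.05,0.966,0,0],[0,-14.87,-12.05,0.966,0,0]]]' --jaw 45

```text
clock: 0.98
ee_pos: [0.3938, 0.1358, 0.2311]
ee_rot: [-0.092, 0.701, 0.091, 0.701]
force: [1.1, 1.5, -0.2]
opening: 0.526
```

```bash
python3 -c "
from h import *
plan([.475,.003,.23],.26)"
```

```text
t 0.98 pos [0.3938 0.1358 0.2311] psi 0.2596 tilt 0.001 open 0.5260102889208726 F [ 1.1  1.5 -0.2] q [ 0.24 -0.26  1.69 -0.    1.71 -0.02]
shift [0.041, -4.972, 1.481] rot [-0.0, -0.0, 0.001] rows 3.7
```

Request:
step_arm --moves '[[[0,-4.97,1.48,0,0,0],[0,-4.97,1.48,0,0,0],[0,-4.97,1.48,0,0,0],[0,-4.97,1.48,0,0,0],[0,-4.97,1.48,0,0,0],[0,-4.97,1.48,0,0,0]]]'

```text
clock: 1.48
ee_pos: [0.4751, 0.0018, 0.2305]
ee_rot: [-0.091, 0.702, 0.09, 0.701]
force: [-0.3, 1.8, 0.7]
opening: 0.526
```

```bash
python3 -c "
from h import *
plan([.475,.003,.23],.26)
s=monitor.observe();np.save('w1.npy',s,allow_pickle=True)
for n in ['wrist','scene','side']:cv2.imwrite(f'pics/{n}1.png',eyes.capture(n)[:,:,::-1])
im=cv2.imread('pics/wrist1.png')
print(proj('wrist',[[.475,.003,.139],[.45,-.08,.103],[.5,-.0865,.133]],s))
"
```

```text
t 1.48 pos [0.4751 0.0018 0.2305] psi 0.2566 tilt 0.0019 open 0.5264829214150726 F [-0.3  1.8  0.7] q [-0.07 -0.09  1.54 -0.    1.69 -0.33]
shift [0.017, 0.039, 0.007] rot [-0.003, -0.002, 0.0] rows 0.0
[[316.36110324 192.37148192]
 [266.90514866 255.80223644]
 [318.03622976 293.44399443]]
```

View pics/wrist1.png

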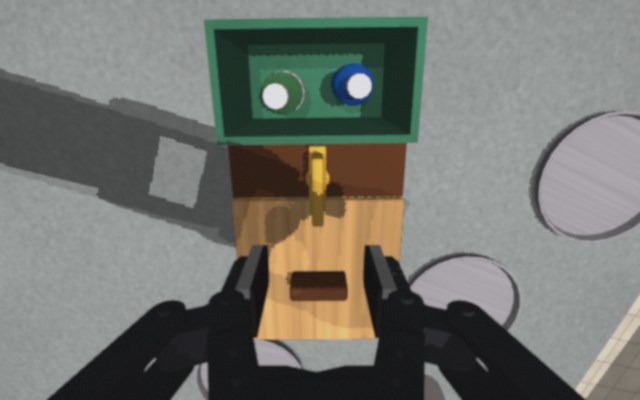

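The wrist view shows the catch blade from (318,147) to (317,222), the handle at (319,286), and the rack wall at row 142. I'll refine from this.

```bash
python3 -c "
from h import *
s=np.load('w1.npy',allow_pickle=True).item()
im=cv2.imread('pics/wrist1.png');hsv=cv2.cvtColor(im,cv2.COLOR_BGR2HSV);H,S,V=[hsv[...,i].astype(int) for i in range(3)]
m=(H>20)&(H<32)&(S>150)&(V>150)
for a,c,mm in blobs(m,40):
    y,x=np.nonzero(mm);print(a,c,x.min(),x.max(),y.min(),y.max(), 'bottom x',x[y>y.max()-4].mean(),'top x',x[y<y.min()+4].mean())
print(onplane('wrist',[(318,147),(317.5,205)],.139,s).round(4))
print('rack',onplane('wrist',[(219,141.5),(417,141.5),(206,18),(427,17)],.125,s).round(4))
print('lid',onplane('wrist',[(234,198),(404,197)],.103,s).round(4))
print('handle',onplane('wrist',[(290,272),(347,272),(291,299),(346,299)],.133,s).round(4))
cv2.imwrite('pics/wrist1z.png',cv2.resize(im[110:310,220:420],(600,600),interpolation=cv2.INTER_CUBIC))
"
```

```text
98 [317.3 149.4] 309 324 146 154 bottom x 318.38709677419354 top x 316.8627450980392
198 [318.  170.6] 313 322 160 183 bottom x 318.55 top x 318.0
[[ 0.4675  0.0362  0.139 ]
 [ 0.4784 -0.0065  0.139 ]]
rack [[0.3955 0.0187 0.125 ]
 [0.5387 0.0564 0.125 ]
 [0.3731 0.0992 0.125 ]
 [0.5163 0.1374 0.125 ]]
lid [[ 0.4109 -0.0321  0.103 ]
 [ 0.552   0.006   0.103 ]]
handle [[ 0.4722 -0.0721  0.133 ]
 [ 0.5178 -0.0601  0.133 ]
 [ 0.4791 -0.0979  0.133 ]
 [ 0.5246 -0.0859  0.133 ]]
```

View pics/wrist1z.png

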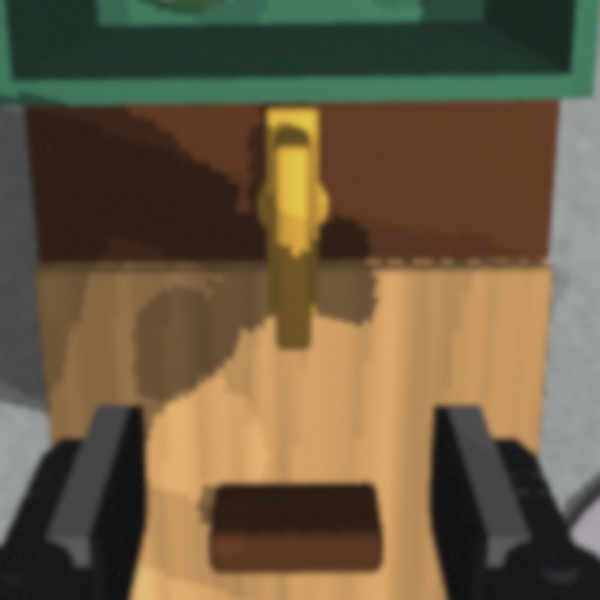

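```bash
python3 -c "
from h import *
s=np.load('w1.npy',allow_pickle=True).item()
p=onplane('wrist',[(317,159.3),(317.7,226)],.139,s);print(p.round(4),p.mean(0),np.linalg.norm(p[0]-p[1]), np.arctan2(-(p[0]-p[1])[0],(p[0]-p[1])[1]))
p=onplane('wrist',[(290.7,287.7),(347,287.7),(347,300),(290.7,300)],.133,s);print(p.round(4),p.mean(0))
th=.262;Rm=np.array([[np.cos(th),-np.sin(th)],[np.sin(th),np.cos(th)]])
for m,px,z in [((-.075,.128),(219,143),.125),((.075,.128),(418,141.5),.125),((-.075,.075),(233.5,198),.103),((.075,.075),(403.5,197.5),.103)]:
  q=onplane('wrist',[px],z,s)[0][:2];print(q-Rm@np.array(m))
"
```

```text
[[ 0.4691  0.0274  0.139 ]
 [ 0.4829 -0.0232  0.139 ]] [0.47600139 0.0021132  0.139     ] 0.052411797573700916 0.2679697957588916
[[ 0.4762 -0.0868  0.133 ]
 [ 0.5222 -0.0747  0.133 ]
 [ 0.5257 -0.0866  0.133 ]
 [ 0.4791 -0.0989  0.133 ]] [ 0.5007843 -0.0867782  0.133    ]
[ 0.50129474 -0.08659423]
[ 0.50018029 -0.08649992]
[ 0.50232302 -0.08519352]
[ 0.49876796 -0.0863806 ]
```

Catch axis is at (0.4755,0.0025) and chest yaw about 0.262; the views agree within about 2 mm. Descending onto the blade.

Request:
step_arm --moves '[[[1.4,0.02,0.01,-0.005,0,0],[2.4,0.02,0.01,-0.005,0,0],[3.2,0.02,0.01,-0.005,0,0],[3.78,0.02,0.01,-0.005,0,0],[3.78,0.02,0.01,-0.005,0,0],[3.78,0.02,0.01,-0.005,0,0]]]'

```text
clock: 2.13
ee_pos: [0.4741, 0.0055, 0.1178]
ee_rot: [-0.094, 0.701, 0.094, 0.7]
force: [-0.6, 0.4, 0.0]
opening: 0.524
```

Request:
step_arm --moves '[[[0,0,0,0,0,0],[0,0,0,0,0,0],[0,0,0,0,0,0],[0,0,0,0,0,0],[0,0,0,0,0,0],[0,0,0,0,0,0]]]' --jaw 0

```text
clock: 2.63
ee_pos: [0.475, 0.0057, 0.1196]
ee_rot: [-0.094, 0.7, 0.094, 0.701]
force: [-0.3, 1.5, 6.7]
opening: 0.086
```

```bash
python3 -c "
from h import *
plan([.4755,.0025,.117],.262)
for n in ['wrist','scene','side']:cv2.imwrite(f'pics/{n}2.png',eyes.capture(n)[:,:,::-1])
im=cv2.imread('pics/side2.png')
cv2.imwrite('pics/side2z.png',cv2.resize(im[130:290,180:380],(750,600),interpolation=cv2.INTER_CUBIC))
"
```

```text
t 2.63 pos [0.475  0.0057 0.1196] psi 0.2676 tilt 0.0016 open 0.08632646031213698 F [-0.3  1.5  6.7] q [-0.07 -0.02  1.7   0.    1.46 -0.33]
shift [0.087, -0.108, -0.013] rot [0.006, 0.002, 0.0] rows 0.1
```

View pics/side2z.png

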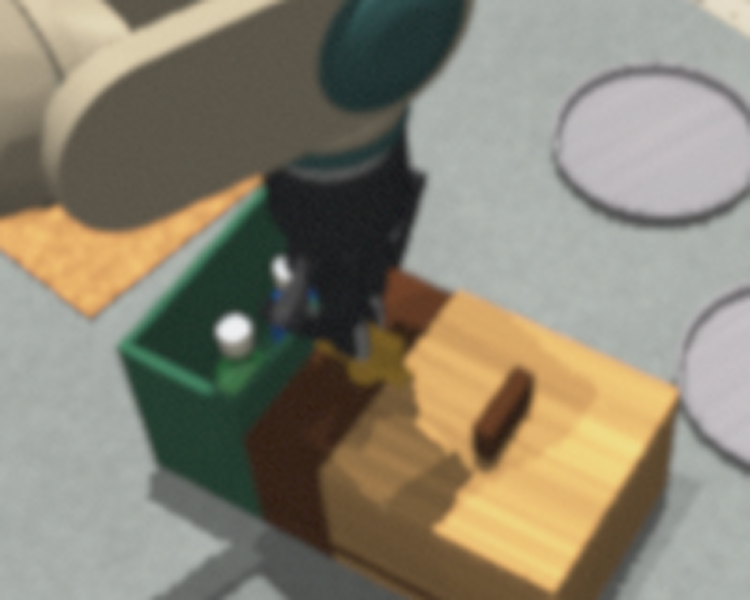

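View pics/wrist2.png

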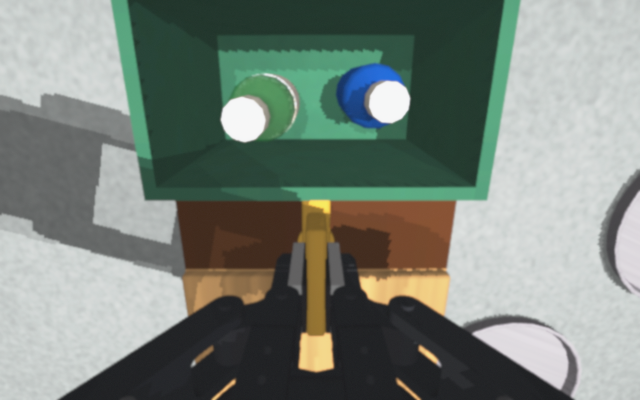

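The pads straddle the blade in the wrist view at about (316,265), with the rack wall clear. I'm turning it counter-clockwise.

Request:
step_arm --moves '[[[0.03,-0.05,0,-0.1,0,0],[0.03,-0.1,0,-0.2,0,0],[0.03,-0.1,0,-0.3,0,0],[0.03,-0.1,0,-0.4,0,0],[0.03,-0.1,0,-0.5,0,0],[0.03,-0.1,0,-0.6,0,0],[0.03,-0.1,0,-0.7,0,0],[0.03,-0.1,0,-0.8,0,0]]]'

```text
clock: 3.45
ee_pos: [0.4736, 0.0043, 0.1195]
ee_rot: [-0.36, 0.608, 0.363, 0.607]
force: [-17.3, 6.4, 12.7]
opening: 0.088
```

```bash
python3 -c "
from h import *
plan([.4755,.0025,.117],.262+1.47)"
```

```text
t 3.45 pos [0.4736 0.0043 0.1195] psi 1.0735 tilt 0.0053 open 0.08817874018748507 F [-17.3   6.4  12.7] q [-0.07 -0.02  1.7   0.    1.47 -1.14]
shift [0.084, -0.085, -0.024] rot [-0.658, 0.002, -0.005] rows 5.3
```

Request:
step_arm --moves '[[[0,0,0,-0.1,0,0],[0,0,0,-0.2,0,0],[0,0,0,-0.3,0,0],[0,0,0,-0.4,0,0],[0,0,0,-0.5,0,0],[0,0,0,-0.6,0,0],[0,0,0,-0.66,0,0],[0,0,0,-0.66,0,0]]]'

```text
clock: 4.12
ee_pos: [0.4731, 0.0028, 0.1197]
ee_rot: [-0.538, 0.458, 0.541, 0.456]
force: [-3.5, -6.2, 0.6]
opening: 0.087
```

```bash
python3 -c "
from h import *
plan([.4755,.0025,.117],.262+1.45)
for n in ['wrist']:cv2.imwrite(f'pics/{n}3.png',eyes.capture(n)[:,:,::-1])
"
```

```text
t 4.12 pos [0.4731 0.0028 0.1197] psi 1.7358 tilt 0.0058 open 0.08666905948681139 F [-3.5 -6.2  0.6] q [-0.07 -0.02  1.7  -0.    1.47 -1.81]
shift [0.089, -0.077, -0.024] rot [0.024, 0.001, -0.006] rows 0.2
```

View pics/wrist3.png

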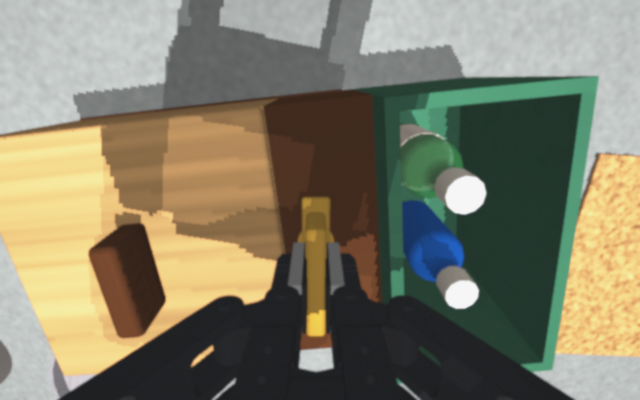

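The blade now lies along chest x (image (316,265)), with clear gaps to the rack. I'll open slightly and rise straight up.

Request:
step_arm --moves '[[[0,0,0,0,0,0],[0,0,0,0,0,0],[0,0,0,0,0,0],[-0.5,0,0,0,0,0],[-1.4,0,0,0,0,0],[-2.6,0,0,0,0,0],[-3.4,0,0,0,0,0],[-3.4,0,0,0,0,0]]]' --jaw 20

```text
clock: 4.83
ee_pos: [0.4759, 0.0029, 0.2281]
ee_rot: [0.54, -0.457, -0.538, -0.459]
force: [0.1, 0.4, 0.2]
opening: 0.233
```

```bash
python3 -c "
from h import *
plan([.5003,-.0865,.21],.262+1.5708)
for n in ['wrist','scene']:cv2.imwrite(f'pics/{n}4.png',eyes.capture(n)[:,:,::-1])
"
```

```text
t 4.83 pos [0.4759 0.0029 0.2281] psi 1.7336 tilt 0.0047 open 0.23326816280456406 F [0.1 0.4 0.2] q [-0.07 -0.09  1.55 -0.    1.68 -1.8 ]
shift [0.607, -0.318, -3.073] rot [-0.099, -0.002, 0.004] rows 2.3
```

View pics/wrist4.png

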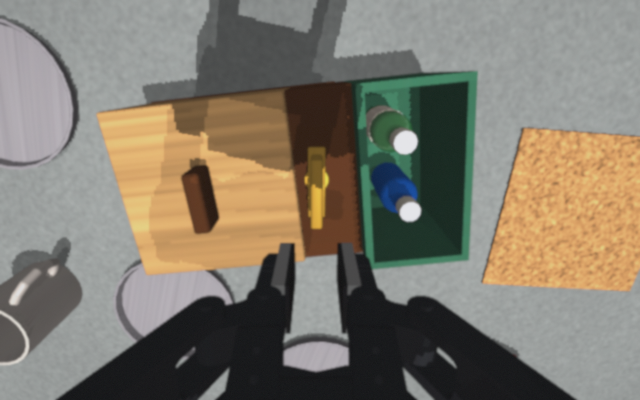

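The catch is at about 1.46 rad, clear of the lid edge. Next is the lid handle.

Request:
step_arm --moves '[[[0.6,-0.32,-3.07,-0.1,0,0],[0.6,-0.32,-3.07,-0.1,0,0],[0.6,-0.32,-3.07,-0.1,0,0],[0.6,-0.32,-3.07,-0.1,0,0],[0.6,-0.32,-3.07,-0.1,0,0]]]' --jaw 50

```text
clock: 5.35
ee_pos: [0.498, -0.0862, 0.2032]
ee_rot: [-0.559, 0.432, 0.563, 0.43]
force: [-0.0, -0.4, -0.3]
opening: 0.587
```

```bash
python3 -c "
from h import *
plan([.5003,-.0865,.109],.262+1.5708)
cv2.imwrite('pics/wrist5.png',eyes.capture('wrist')[:,:,::-1])
"
```

```text
t 5.35 pos [ 0.498  -0.0862  0.2032] psi 1.8322 tilt 0.006 open 0.5868985231719606 F [-0.  -0.4 -0.3] q [-0.24  0.01  1.5  -0.    1.64 -2.08]
shift [3.138, -0.089, -0.037] rot [-0.001, 0.003, -0.005] rows 2.3
```

View pics/wrist5.png

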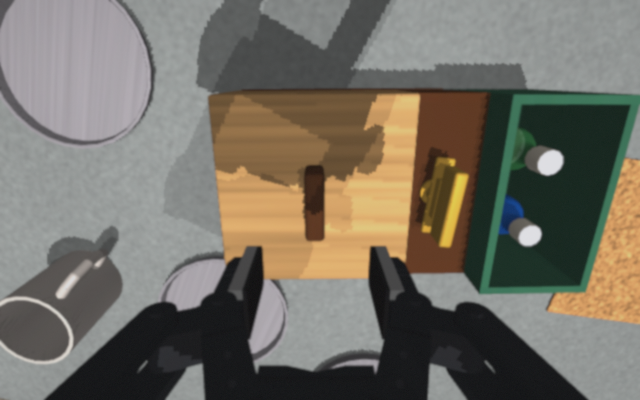

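The handle at (315,203) is centred between the jaws. Descending and gripping.

Request:
step_arm --moves '[[[1.2,-0.09,-0.04,0,0,0],[2.2,-0.09,-0.04,0,0,0],[2.9,-0.09,-0.04,0,0,0],[3.12,-0.09,-0.04,0,0,0],[3.12,-0.09,-0.04,0,0,0],[3.12,-0.09,-0.04,0,0,0]]]'

```text
clock: 5.9
ee_pos: [0.5012, -0.0854, 0.1115]
ee_rot: [-0.56, 0.43, 0.562, 0.429]
force: [0.6, 0.5, 0.9]
opening: 0.581
```

Request:
step_arm --moves '[[[0,0,0,0,0,0],[0,0,0,0,0,0],[0,0,0,0,0,0],[0,0,0,0,0,0],[0,0,0,0,0,0],[0,0,0,0,0,0]]]' --jaw 0

```text
clock: 6.4
ee_pos: [0.502, -0.0855, 0.1133]
ee_rot: [-0.561, 0.43, 0.561, 0.43]
force: [0.1, 0.9, 6.5]
opening: 0.149
```

```bash
python3 -c "
from h import *
plan([.5003,-.0865,.109],.262+1.5708)
cv2.imwrite('pics/wrist6.png',eyes.capture('wrist')[:,:,::-1])
"
```

```text
t 6.4 pos [ 0.502  -0.0855  0.1133] psi 1.8344 tilt 0.0003 open 0.14949436174692868 F [0.1 0.9 6.5] q [-0.24  0.08  1.61  0.    1.45 -2.08]
shift [0.142, 0.065, -0.017] rot [0.002, 0.0, -0.0] rows 0.1
```

View pics/wrist6.png

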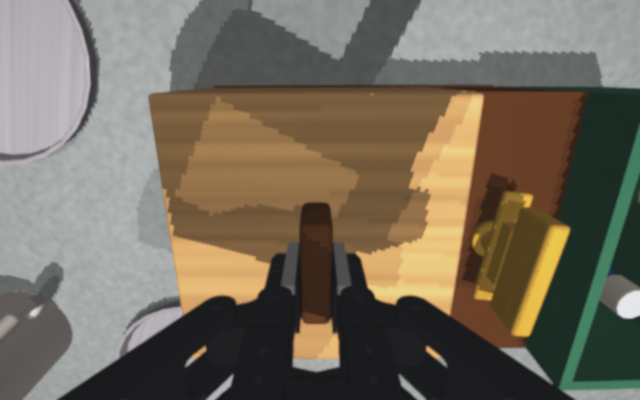

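The handle is held at (316,262) in the view. Lifting straight up.

Request:
step_arm --moves '[[[-0.2,0,0,0,0,0],[-0.5,0,0,0,0,0],[-1.0,0,0,0,0,0],[-1.7,0,0,0,0,0],[-2.5,0,0,0,0,0],[-3.4,0,0,0,0,0],[-4.2,0,0,0,0,0],[-4.8,0,0,0,0,0],[-4.8,0,0,0,0,0],[-4.8,0,0,0,0,0]]]'

```text
clock: 7.28
ee_pos: [0.5023, -0.0856, 0.2579]
ee_rot: [0.562, -0.43, -0.561, -0.43]
force: [-0.6, 0.2, -3.4]
opening: 0.145
```

```bash
python3 -c "
from h import *
plan([.499,.328,.25],1.68)
for n in ['side','scene']:cv2.imwrite(f'pics/{n}7.png',eyes.capture(n)[:,:,::-1])
"
```

```text
t 7.28 pos [ 0.5023 -0.0856  0.2579] psi 1.8344 tilt 0.0014 open 0.1453502303092741 F [-0.6  0.2 -3.4] q [-0.24  0.    1.4   0.    1.74 -2.08]
shift [0.26, -3.486, 13.34] rot [0.154, -0.0, 0.001] rows 9.9
```

View pics/side7.png

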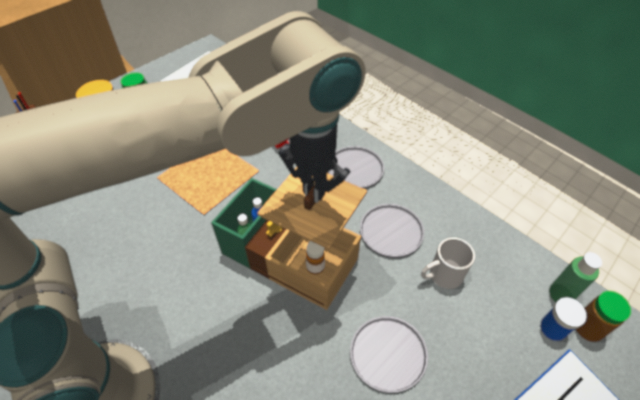

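View pics/scene7.png

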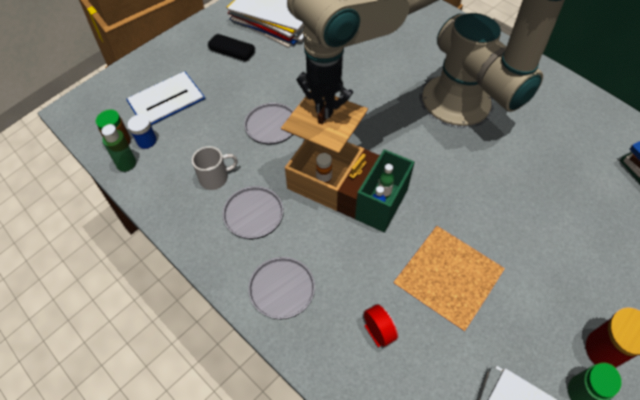

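The lid is up level, and the jar is visible in the chest at (316,256) in the side view and (325,165) in the scene view. Carrying the lid to the mat at a moderate pace.

Request:
step_arm --moves '[[[0,-0.2,0.7,0.01,0,0],[0,-0.5,1.8,0.03,0,0],[0,-0.8,3.0,0.05,0,0],[0,-1.1,4.2,0.06,0,0],[0,-1.4,5.4,0.08,0,0],[0,-1.7,6.6,0.09,0,0],[0,-2.0,7.8,0.1,0,0],[0,-2.35,9.0,0.11,0,0],[0,-2.65,10.2,0.12,0,0],[0,-2.9,11.2,0.13,0,0]]]'

```text
clock: 8.22
ee_pos: [0.4968, 0.2639, 0.2535]
ee_rot: [-0.531, 0.467, 0.534, 0.464]
force: [0.6, -1.2, -3.0]
opening: 0.145
```

```bash
python3 -c "
from h import *
plan([.499,.328,.20],1.68)
"
```

```text
t 8.22 pos [0.4968 0.2639 0.2535] psi 1.7049 tilt 0.0065 open 0.1446100636184002 F [ 0.6 -1.2 -3. ] q [ 0.42  0.16  1.24  0.    1.75 -1.28]
shift [1.781, -0.369, 2.108] rot [0.025, 0.001, -0.006] rows 2.0
```

Request:
step_arm --moves '[[[0.3,-0.2,0.9,0.02,0,0],[0.8,-0.3,1.6,0.025,0,0],[1.4,-0.36,2.0,0.025,0,0],[2.2,-0.37,2.1,0.025,0,0],[3.2,-0.37,2.1,0.025,0,0],[4.2,-0.37,2.1,0.025,0,0],[5.0,-0.37,2.1,0.025,0,0],[5.0,-0.37,2.1,0.025,0,0],[5.0,-0.37,2.1,0.025,0,0]]]'

```text
clock: 8.97
ee_pos: [0.4971, 0.327, 0.101]
ee_rot: [-0.524, 0.475, 0.529, 0.468]
force: [-0.0, 1.0, -1.2]
opening: 0.148
```

```bash
python3 -c "
from h import *
plan([.499,.328,.032],1.68)
for n in ['side','scene']:cv2.imwrite(f'pics/{n}8.png',eyes.capture(n)[:,:,::-1])
im=cv2.imread('pics/scene8.png')[180:360,330:570]
cv2.imwrite('pics/scene8z.png',cv2.resize(im,(720,540),interpolation=cv2.INTER_CUBIC))
"
```

```text
t 8.97 pos [0.4971 0.327  0.101 ] psi 1.6799 tilt 0.0118 open 0.1478324884267166 F [-0.   1.  -1.2] q [ 0.52  0.33  1.35  0.    1.48 -1.16]
shift [2.298, -0.094, 0.032] rot [-0.0, -0.002, -0.012] rows 1.7
```

View pics/scene8z.png

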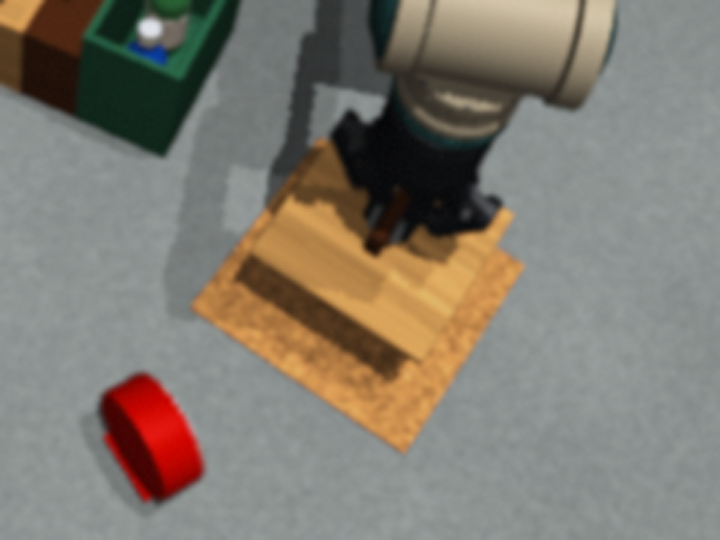

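The lid hovers level and aligned over the mat. Lowering it.

Request:
step_arm --moves '[[[0.6,-0.05,0,0,0,0],[1.2,-0.08,0.02,0,0,-0.01],[1.6,-0.09,0.03,0,0,-0.01],[1.9,-0.09,0.03,0,0,-0.01],[2.05,-0.09,0.03,0,0,-0.01],[2.15,-0.09,0.03,0,0,-0.01],[2.2,-0.09,0.03,0,0,-0.01],[2.2,-0.09,0.03,0,0,-0.01]]]'

```text
clock: 9.73
ee_pos: [0.5016, 0.3294, 0.0395]
ee_rot: [0.528, -0.47, -0.525, -0.474]
force: [0.0, 0.3, -3.0]
opening: 0.145
```

```bash
python3 -c "
from h import *
plan([.499,.328,.031],1.68)
"
```

```text
t 9.73 pos [0.5016 0.3294 0.0395] psi 1.6799 tilt 0.0063 open 0.14475317663635012 F [ 0.   0.3 -3. ] q [ 0.52  0.4   1.39 -0.    1.34 -1.16]
shift [0.283, 0.095, -0.039] rot [-0.0, 0.002, 0.006] rows 0.2
```

Request:
step_arm --moves '[[[0.1,0,0,0,0,0.005],[0.2,0,0,0,0,0.005],[0.28,0,0,0,0,0.005],[0.28,0,0,0,0,0.005],[0.28,0,0,0,0,0.005]]]'

```text
clock: 10.15
ee_pos: [0.5016, 0.3294, 0.0309]
ee_rot: [-0.526, 0.472, 0.527, 0.473]
force: [-0.6, 0.1, -2.8]
opening: 0.148
```

```bash
python3 -c "
from h import *
plan([.499,.328,.029],1.68)
"
```

```text
t 10.15 pos [0.5016 0.3294 0.0309] psi 1.6798 tilt 0.0016 open 0.14763631089834825 F [-0.6  0.1 -2.8] q [ 0.52  0.41  1.4   0.    1.33 -1.16]
shift [0.063, 0.091, -0.037] rot [-0.0, 0.001, 0.001] rows 0.1
```

Request:
step_arm --moves '[[[0.04,0,0,0,0,0],[0.08,0,0,0,0,0],[0.12,0,0,0,0,0],[0.12,0,0,0,0,0],[0.12,0,0,0,0,0]]]'

```text
clock: 10.57
ee_pos: [0.502, 0.3297, 0.0303]
ee_rot: [0.527, -0.471, -0.527, -0.473]
force: [-7.6, -4.7, 13.5]
opening: 0.146
```

```bash
python3 -c "
from h import *
plan([.499,.328,.029],1.68)
"
```

```text
t 10.57 pos [0.502  0.3297 0.0303] psi 1.68 tilt 0.0028 open 0.14559660304673216 F [-7.6 -4.7 13.5] q [ 0.52  0.41  1.4   0.    1.33 -1.16]
shift [0.042, 0.107, -0.045] rot [-0.0, 0.002, 0.002] rows 0.1
```

Contact shows at the predicted height. Releasing, then rising.

Request:
step_arm --moves '[[[0,0,0,0,0,0],[0,0,0,0,0,0],[0,0,0,0,0,0],[0,0,0,0,0,0],[-0.5,0,0,0,0,0],[-1.5,0,0,0,0,0],[-2.8,0,0,0,0,0],[-4.1,0,0,0,0,0],[-5.4,0,0,0,0,0],[-6.6,0,0,0,0,0]]]' --jaw 50

```text
clock: 11.4
ee_pos: [0.5016, 0.3292, 0.2306]
ee_rot: [0.527, -0.471, -0.526, -0.473]
force: [1.1, 0.6, 0.7]
opening: 0.587
```

```bash
python3 -c "
from h import *
plan([.5003,-.0865,.27],.262)
for n in ['side','scene']:cv2.imwrite(f'pics/{n}9.png',eyes.capture(n)[:,:,::-1])
"
```

```text
t 11.4 pos [0.5016 0.3292 0.2306] psi 1.6799 tilt 0.0037 open 0.5867996690579483 F [1.1 0.6 0.7] q [ 0.52  0.26  1.17  0.    1.71 -1.16]
shift [-1.35, 1.547, -13.767] rot [1.418, 0.004, 0.001] rows 11.3
```

View pics/scene9.png

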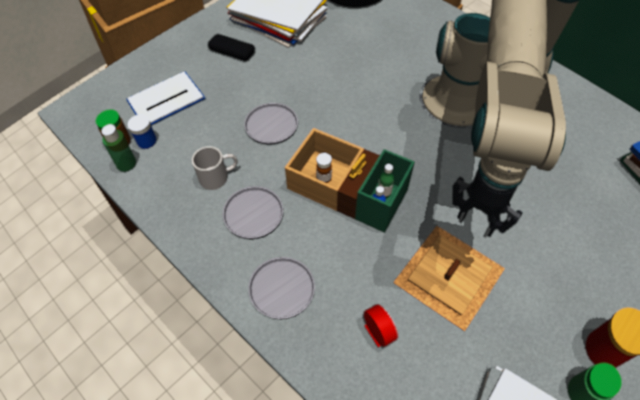

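View pics/side9.png

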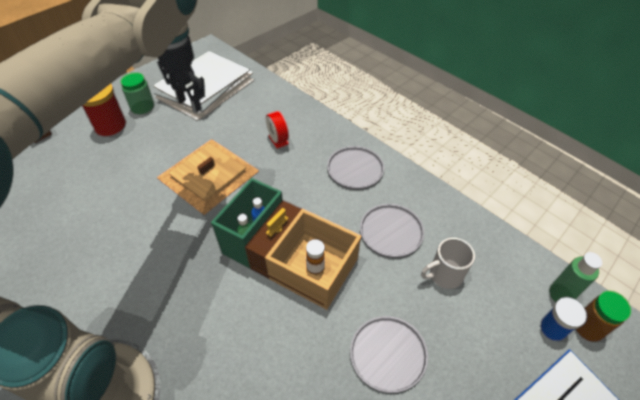

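The lid lies centred on the mat, with the catch clear. The jar cap is at (316,247) in the side view and (324,158) in the scene view. Moving above the chest and locating the jar.

Request:
step_arm --moves '[[[-1,1.5,-13.7,1.418,0,0],[-1,1.5,-13.7,1.418,0,0],[-1,1.5,-13.7,1.418,0,0],[-1,1.5,-13.7,1.418,0,0],[-1,1.5,-13.7,1.418,0,0],[-1,1.5,-13.7,1.418,0,0],[-1,1.5,-13.7,1.418,0,0],[-1,1.5,-13.7,1.418,0,0],[-1,1.5,-13.7,1.418,0,0],[-1,1.5,-13.7,1.418,0,0]]]' --jaw 60

```text
clock: 12.33
ee_pos: [0.5029, -0.0855, 0.2625]
ee_rot: [-0.146, 0.687, 0.151, 0.696]
force: [0.6, 0.8, 0.5]
opening: 0.701
```

Request:
step_arm --moves '[[[0,0,0,0.16,0,0],[0,0,0,0.16,0,0],[0,0,0,0.16,0,0]]]'

```text
clock: 12.58
ee_pos: [0.5027, -0.0864, 0.2617]
ee_rot: [-0.089, 0.697, 0.094, 0.705]
force: [-0.2, 0.2, 0.3]
opening: 0.701
```

```bash
python3 -c "
from h import *
plan([.5003,-.0865,.25],.262)
s=monitor.observe();np.save('w10.npy',s,allow_pickle=True)
cv2.imwrite('pics/wrist10.png',eyes.capture('wrist')[:,:,::-1])
a=cv2.imread('pics/scene9.png')[120:210,280:420];b=cv2.imread('pics/side9.png')[180:300,240:380]
cv2.imwrite('pics/s9z.png',cv2.resize(a,None,fx=5,fy=5,interpolation=cv2.INTER_CUBIC))
cv2.imwrite('pics/d9z.png',cv2.resize(b,None,fx=5,fy=5,interpolation=cv2.INTER_CUBIC))
"
```

```text
t 12.58 pos [ 0.5027 -0.0864  0.2617] psi 0.2601 tilt 0.0139 open 0.7009714480358905 F [-0.2  0.2  0.3] q [-0.25 -0.    1.4   0.01  1.74 -0.51]
shift [0.391, 0.014, -0.085] rot [-0.002, 0.013, -0.006] rows 0.3
```

View pics/wrist10.png

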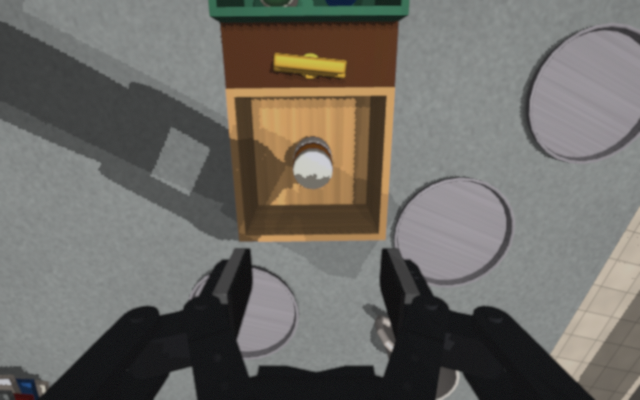

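View pics/s9z.png

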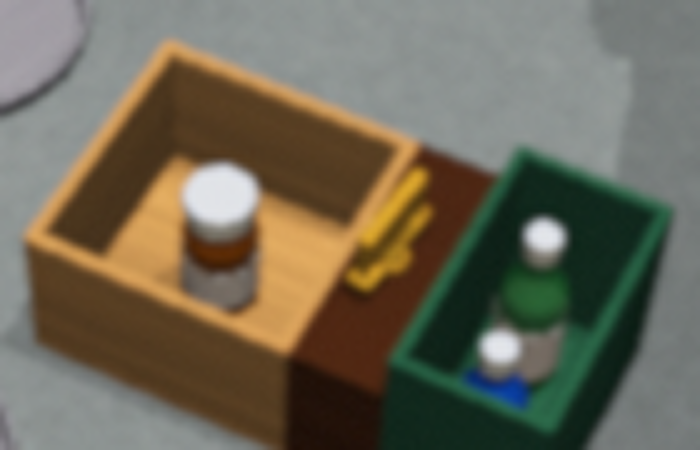

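View pics/d9z.png

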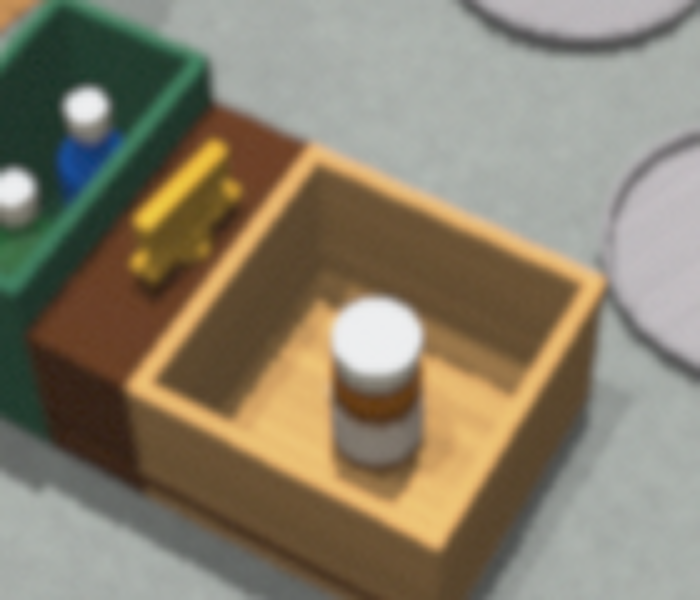

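```bash
python3 -c "
from h import *
s=np.load('w10.npy',allow_pickle=True).item()
print(onplane('scene',[(324,158)],.092),onplane('side',[(315.2,246.6)],.092),tri('scene',(324,158),'side',(315.2,246.6)))
im=cv2.imread('pics/wrist10.png');hsv=cv2.cvtColor(im,cv2.COLOR_BGR2HSV)
m=(hsv[...,1]<40)&(hsv[...,2]>60);m[:,:285]=0;m[:,340:]=0;m[:135]=0;m[195:]=0
y,x=np.nonzero(m);print(x.min(),x.max(),y.min(),y.max())
c=[(x.min()+x.max())/2,(y.max()-20)];print(c,onplane('wrist',[c],.092,s))
p=onplane('wrist',[(231,91),(393,91),(387,239),(238,239)],.095,s);print(p,p.mean(0))
"
```

```text
[[ 0.49995314 -0.08775015  0.092     ]] [[ 0.50271887 -0.08868794  0.092     ]] (array([ 0.50139584, -0.0881759 ,  0.09291364]), np.float64(0.002611656363958591))
293 331 138 187
[np.float64(312.0), np.int64(167)] [[ 0.50098692 -0.0858285   0.092     ]]
[[ 0.41360385 -0.03608667  0.095     ]
 [ 0.55295235  0.00090212  0.095     ]
 [ 0.59486562 -0.13930961  0.095     ]
 [ 0.44674162 -0.17775994  0.095     ]] [ 0.50204086 -0.08806352  0.095     ]
```

Jar axis is about (0.501,−0.087), consistent across three views to 2 mm. Descending around it.

Request:
step_arm --moves '[[[1.0,0,-0.05,0,0.013,-0.006],[2.2,0,-0.08,0,0.013,-0.006],[3.4,0,-0.08,0,0.013,-0.006],[4.2,0,-0.08,0,0.013,-0.006],[4.4,0,-0.08,0,0.013,-0.006],[4.4,0,-0.08,0,0.013,-0.006]]]'

```text
clock: 13.13
ee_pos: [0.5009, -0.0844, 0.1279]
ee_rot: [-0.093, 0.702, 0.094, 0.699]
force: [-0.5, -0.3, 0.7]
opening: 0.705
```

```bash
python3 -c "
from h import *
plan([.501,-.087,.042],.262)
"
```

```text
t 13.13 pos [ 0.5009 -0.0844  0.1279] psi 0.2661 tilt 0.0044 open 0.7048286203641733 F [-0.5 -0.3  0.7] q [-0.24  0.07  1.59 -0.    1.49 -0.51]
shift [2.865, -0.089, -0.007] rot [0.004, -0.004, -0.002] rows 2.1
```

Request:
step_arm --moves '[[[0.6,-0.09,0,0,0,0],[1.2,-0.09,0,0,0,0],[1.8,-0.09,0,0,0,0],[2.4,-0.09,0,0,0,0],[2.8,-0.09,0,0,0,0],[2.8,-0.09,0,0,0,0],[2.8,-0.09,0,0,0,0]]]'

```text
clock: 13.72
ee_pos: [0.502, -0.0871, 0.0452]
ee_rot: [-0.094, 0.702, 0.094, 0.7]
force: [0.3, -0.4, 0.0]
opening: 0.702
```

```bash
python3 -c "
from h import *
plan([.501,-.087,.042],.262)
cv2.imwrite('pics/wrist11.png',eyes.capture('wrist')[:,:,::-1])
"
```

```text
t 13.72 pos [ 0.502  -0.0871  0.0452] psi 0.2667 tilt 0.0031 open 0.7015862816057044 F [ 0.3 -0.4  0. ] q [-0.24  0.16  1.67 -0.    1.32 -0.51]
shift [0.105, 0.01, -0.03] rot [0.005, -0.003, -0.001] rows 0.1
```

View pics/wrist11.png

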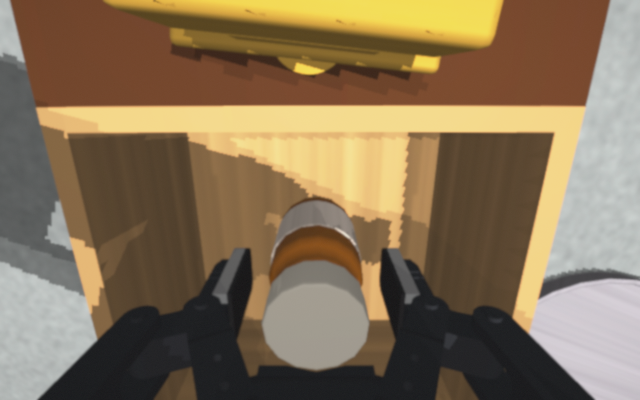

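The jar (cap at (316,320)) is centred between the pads, clear of the walls. Closing.

Request:
step_arm --moves '[[[0,0,0,0,0,0],[0,0,0,0,0,0],[0,0,0,0,0,0],[0,0,0,0,0,0],[0,0,0,0,0,0],[0,0,0,0,0,0]]]' --jaw 25

```text
clock: 14.27
ee_pos: [0.5037, -0.0875, 0.0482]
ee_rot: [-0.094, 0.7, 0.094, 0.701]
force: [-1.2, 0.5, 7.1]
opening: 0.466
```

```bash
python3 -c "
from h import *
plan(None,0)
"
```

```text
t 14.27 pos [ 0.5037 -0.0875  0.0482] psi 0.2667 tilt 0.002 open 0.46610804397687505 F [-1.2  0.5  7.1] q [-0.24  0.16  1.67 -0.    1.32 -0.51]
```

Request:
step_arm --moves '[[[-0.2,0,0,0,0,0],[-0.6,0,0,0,0,0],[-1.2,0,0,0,0,0],[-2.0,0,0,0,0,0],[-2.9,0,0,0,0,0],[-3.8,0,0,0,0,0],[-4.6,0,0,0,0,0],[-5.2,0,0,0,0,0],[-5.4,0,0,0,0,0],[-5.4,0,0,0,0,0]]]'

```text
clock: 15.1
ee_pos: [0.5041, -0.0876, 0.2128]
ee_rot: [-0.095, 0.699, 0.093, 0.703]
force: [-0.2, -0.8, -1.3]
opening: 0.459
```

```bash
python3 -c "
from h import *
plan([.464,-.337,.2],.267)
cv2.imwrite('pics/side12.png',eyes.capture('side')[:,:,::-1])
"
```

```text
t 15.1 pos [ 0.5041 -0.0876  0.2128] psi 0.2667 tilt 0.0065 open 0.45876377767773724 F [-0.2 -0.8 -1.3] q [-0.24  0.02  1.48 -0.    1.64 -0.51]
shift [0.434, -7.666, -3.483] rot [-0.0, 0.005, 0.003] rows 6.1
```

View pics/side12.png

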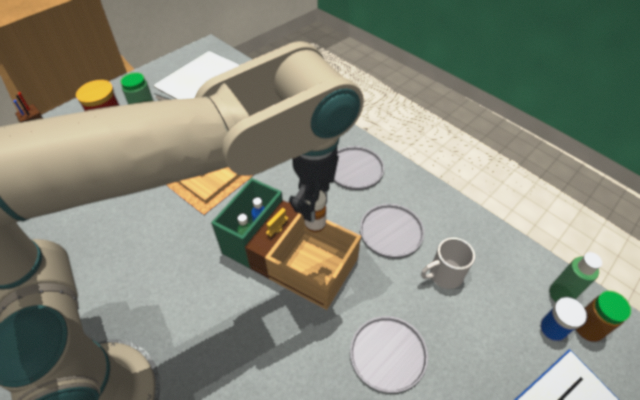

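The jar is out of the chest, held at (316,220). Carrying it to the tray.

Request:
step_arm --moves '[[[0,-0.5,-0.2,0,0,0],[0,-1.4,-0.6,0,0,0],[0,-2.5,-1.1,0,0,0],[0,-3.7,-1.7,0,0,0],[0,-4.9,-2.2,0,0,0],[0,-6.0,-2.7,0,0,0],[0,-7.0,-3.2,0,0,0],[0,-7.67,-3.48,0,0,0],[0,-7.67,-3.48,0,0,0],[0,-7.67,-3.48,0,0,0]]]'

```text
clock: 15.98
ee_pos: [0.4625, -0.3373, 0.2086]
ee_rot: [-0.093, 0.701, 0.094, 0.701]
force: [0.5, 1.2, -2.3]
opening: 0.462
```

```bash
python3 -c "
from h import *
plan([.464,-.337,.06],.267)
"
```

```text
t 15.98 pos [ 0.4625 -0.3373  0.2086] psi 0.2647 tilt 0.0016 open 0.46228375986348025 F [ 0.5  1.2 -2.3] q [-0.7   0.19  1.29  0.    1.66 -0.96]
shift [4.954, -0.01, 0.049] rot [-0.002, 0.001, -0.001] rows 3.6
```

Request:
step_arm --moves '[[[0.6,0,0.02,0,0,0],[1.4,0,0.03,0,0,0],[2.3,0,0.03,0,0,0],[3.2,0,0.03,0,0,0],[4.0,0,0.03,0,0,0],[4.6,0,0.03,0,0,0],[4.9,0,0.03,0,0,0],[4.9,0,0.03,0,0,0],[4.9,0,0.03,0,0,0]]]'

```text
clock: 16.73
ee_pos: [0.4636, -0.3363, 0.0618]
ee_rot: [-0.093, 0.701, 0.094, 0.701]
force: [0.8, -0.1, -0.2]
opening: 0.458
```

```bash
python3 -c "
from h import *
plan([.464,-.337,.045],.267)
for n in ['side','scene']:cv2.imwrite(f'pics/{n}13.png',eyes.capture(n)[:,:,::-1])
im=cv2.imread('pics/side13.png')[240:400,280:500]
cv2.imwrite('pics/side13z.png',cv2.resize(im,None,fx=3.6,fy=3.6,interpolation=cv2.INTER_CUBIC))
"
```

```text
t 16.73 pos [ 0.4636 -0.3363  0.0618] psi 0.2655 tilt 0.0018 open 0.4576743608204507 F [ 0.8 -0.1 -0.2] q [-0.69  0.3   1.46  0.    1.38 -0.96]
shift [0.561, -0.027, 0.005] rot [-0.002, 0.001, -0.002] rows 0.4
```

View pics/side13z.png

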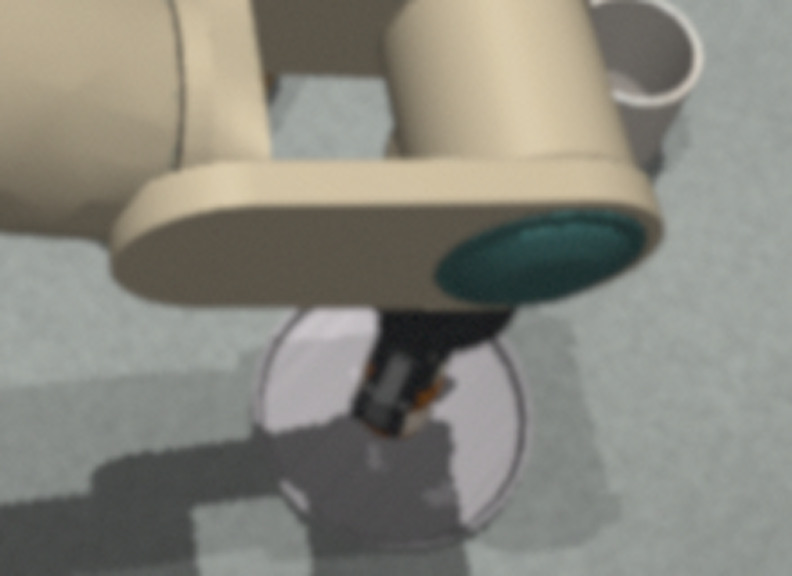

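The jar hangs over the tray's middle. Lowering the last 16 mm.

Request:
step_arm --moves '[[[0.1,0,0,0,0,0],[0.2,0,0,0,0,0],[0.3,0,0,0,0,0],[0.4,0,0,0,0,0],[0.5,0,0,0,0,0],[0.5,0,0,0,0,0]]]'

```text
clock: 17.33
ee_pos: [0.4639, -0.3369, 0.0473]
ee_rot: [-0.093, 0.7, 0.094, 0.701]
force: [-0.8, -0.7, -1.3]
opening: 0.461
```

```bash
python3 -c "
from h import *
plan([.464,-.337,.045],.267)
"
```

```text
t 17.33 pos [ 0.4639 -0.3369  0.0473] psi 0.265 tilt 0.0015 open 0.46146797067803597 F [-0.8 -0.7 -1.3] q [-0.69  0.32  1.47  0.    1.35 -0.96]
shift [0.078, -0.005, 0.003] rot [-0.002, 0.001, -0.0] rows 0.1
```

Request:
step_arm --moves '[[[0.04,0,0,0,0,0],[0.08,0,0,0,0,0],[0.11,0,0,0,0,0],[0.11,0,0,0,0,0]]]'

```text
clock: 17.67
ee_pos: [0.464, -0.3374, 0.0453]
ee_rot: [-0.094, 0.7, 0.093, 0.701]
force: [-3.1, 1.3, 5.3]
opening: 0.459
```

```bash
python3 -c "
from h import *
plan([.464,-.337,.045],.267)
"
```

```text
t 17.67 pos [ 0.464  -0.3374  0.0453] psi 0.2649 tilt 0.0017 open 0.4594161826206479 F [-3.1  1.3  5.3] q [-0.69  0.32  1.47  0.    1.34 -0.96]
shift [0.009, 0.011, 0.003] rot [-0.002, 0.002, 0.001] rows 0.0
```

Contact at the predicted height. Releasing and rising.

Request:
step_arm --moves '[[[0,0,0,0,0,0],[0,0,0,0,0,0],[0,0,0,0,0,0],[0,0,0,0,0,0],[-0.4,0,0,0,0,0],[-1.2,0,0,0,0,0],[-2.4,0,0,0,0,0],[-3.6,0,0,0,0,0],[-4.8,0,0,0,0,0],[-6.0,0,0,0,0,0]]]' --jaw 65

```text
clock: 18.5
ee_pos: [0.4635, -0.337, 0.2281]
ee_rot: [-0.094, 0.7, 0.093, 0.702]
force: [0.9, -1.4, 0.0]
opening: 0.762
```

```bash
python3 -c "
from h import *
plan([.38,-.25,.3],.267)
for n in ['side','scene','wrist']:cv2.imwrite(f'pics/{n}14.png',eyes.capture(n)[:,:,::-1])
"
```

```text
t 18.5 pos [ 0.4635 -0.337   0.2281] psi 0.2649 tilt 0.0025 open 0.7615965874445468 F [ 0.9 -1.4  0. ] q [-0.69  0.19  1.26  0.    1.69 -0.96]
shift [-2.405, 3.525, -1.92] rot [-0.002, 0.002, 0.001] rows 3.4
```

View pics/scene14.png

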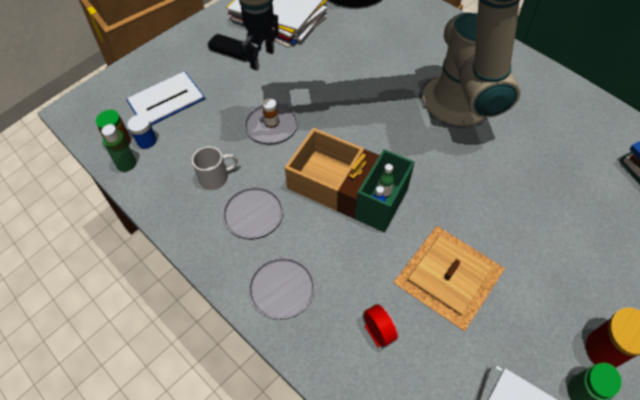

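View pics/wrist14.png

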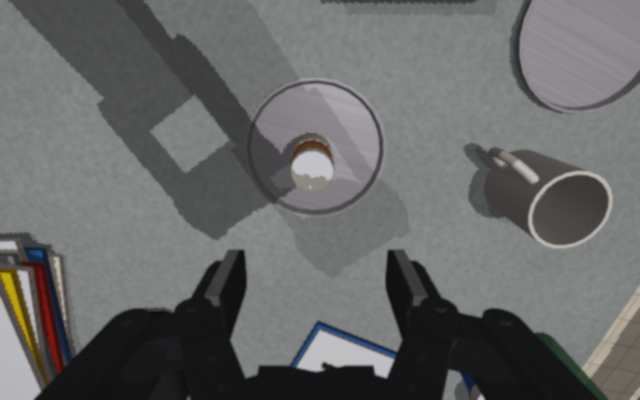

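View pics/side14.png

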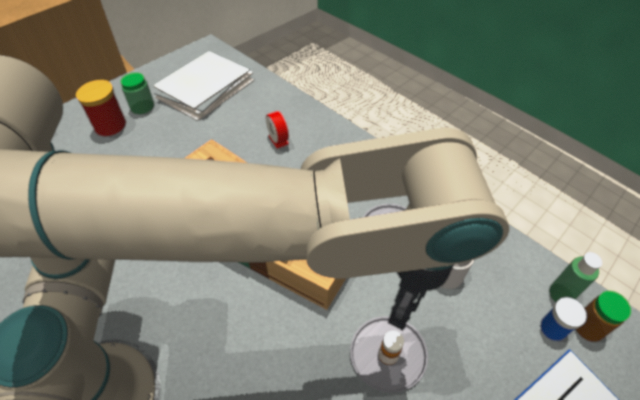

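The jar stands in the tray at (270,113) in the scene view, with the lid on the mat at (450,275). A quick numeric check before handing in.

```bash
python3 -c "
from h import *
a=cv2.imread('pics/scene0.png').astype(int);b=cv2.imread('pics/scene14.png').astype(int)
d=abs(a-b).max(2)
for nm,(x0,y0,x1,y1) in dict(mug=(190,143,240,190),clock=(360,303,400,350),bottles=(372,160,400,203)).items():print(nm,(d[y0:y1,x0:x1]>40).sum())
for nm,r in dict(jar=(255,90,290,135),).items():
    im=b[r[1]:r[3],r[0]:r[2]].astype(np.uint8);cv2.imwrite('pics/jarz.png',cv2.resize(im,None,fx=12,fy=12,interpolation=cv2.INTER_CUBIC))
im=b[220:335,385:515].astype(np.uint8);cv2.imwrite('pics/lidz.png',cv2.resize(im,None,fx=5,fy=5,interpolation=cv2.INTER_CUBIC))
s=monitor.observe();print('jar cap in wrist',onplane('wrist',[(312,168)],.089,s),'tray',onplane('wrist',[(315,146)],.014,s))
print(onplane('scene',[(452,268)],.050))
"
```

```text
mug 0
clock 0
bottles 0
jar cap in wrist [[ 0.46096742 -0.33347562  0.089     ]] tray [[ 0.46273464 -0.32880732  0.014     ]]
[[0.50469245 0.32877035 0.05      ]]
```

View pics/lidz.png

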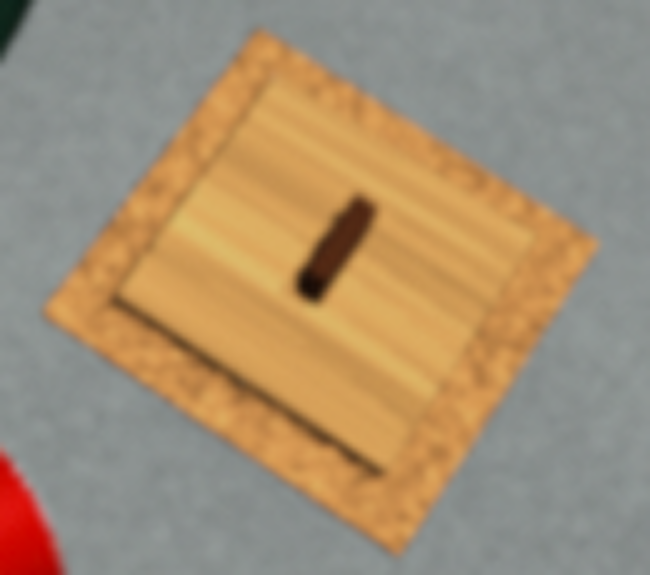

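View pics/jarz.png

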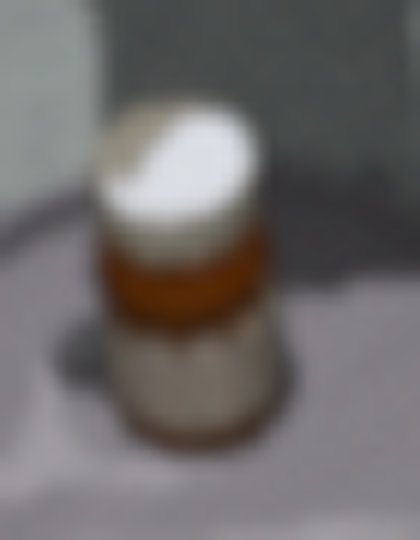

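The lid lies flat and centred, the jar is upright within about 10 mm of the tray's centre, and the bystanders are unmoved. Handing in.

```bash
python3 -c "
from plant import ticket
print(ticket.hand_in())"
```

```text
the job is handed in; nothing more can be done
None
```

The job was handed in at about 18.7 s of the 66 s, and no verdict came back.

**What I did**
- **Catch:** I turned it about 1.46 rad counter-clockwise by its wings. That angle comes from the gripper's heading and a wrist picture.
- **Lid:** I lifted it by the bar and set it on the cork mat.
- **Jar:** I took it out of the chest and stood it in the tray nearest the robot's base.

**Last checks**
- **Lid:** It looks flat with the handle up. Its handle centre is within about 6 mm of the mat's centre. It touched down at the height I had worked out beforehand.
- **Jar:** It looks upright, and touched down at the predicted height. The wrist view put it about 5 mm from the tray's centre.
- **Mug, clock and bottles:** The scene pictures from start and end show no change at any of them.
- **Robot:** The gripper was open and clear, at 0.228 m height above the tray.

**Disagreements**
- Positions from different cameras differed by up to about 5 mm; the tray's centre differed most, by about 8 mm.
- The arm settled 2–3 mm off its commanded points.
- While turning the catch I felt about 17 N sideways, from being slightly off its axis. I saw no contact with the rack.

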